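# Drop the hitch pin through the drawbar eye

## Task

Trial-fit the drawbar held in the welding jig: take the long hitch pin (the one with the tall round grip) out of the pin stand and put it nose first down through the eye of the drawbar, so that it hangs upright with its collar resting on the eye, and let go. Leave the short square-headed pin in the stand.

Things in the scene. Friction and masses are not known exactly. Their poses are not given: they have to be found in the camera images.
- hitch_pin_grip (a point): Long steel hitch pin, loose, about 200 g: centre of its round grip (dark cylinder 22 mm in diameter, 50 mm tall), on the pin's axis; z runs up the axis. Underside of its collar 31 mm below this point, nose 106 mm below. At the start it hangs in one of the stand's two holes (either one), its collar on the stand's top.
- hitch_pin_collar (a point): The long hitch pin's axis at the underside of its collar. The collar, just below the grip, is a disc 46 mm in diameter and 6 mm thick; it rests on the rim of a hole.
- hitch_pin_nose (a point): Nose of the long hitch pin: lower end of its shank, on the axis. The shank below the collar is 14 mm in diameter and 75 mm long, its last 7 mm tapered.
- short_pin_grip (a point): Short steel pin, loose, a bystander in the stand's other hole: centre of its head (square block 30 x 30 mm, 24 mm tall). Same collar (46 mm) and shank diameter (14 mm), shank only 40 mm long.
- eye (a point): Centre of the drawbar's eye at its top face, 100 mm above the worktop; z up. Flat steel ring, outside 66 mm, hole 34 mm, 14 mm thick, 76 mm free below it. A 20 mm wide bar flush with its top runs along this point's +x to a post 105 to 145 mm from the hole's axis, 119 mm high. The jig is fixed; place and yaw vary.
- stand_top (a point): Middle of the top of the fixed pin stand, 90 mm above the worktop: plate 56 mm (x) by 140 mm (y), 6 mm thick, on two end legs, with two 23 mm holes at y = +38 and -38 mm. Fingers that close along this point's x axis have free space on both sides of a pin. Place and yaw vary.
Mind the look-alikes: they are no part of the job. Leave any red or yellow look-alike of the part that bears hitch_pin_grip alone.

How it is judged (in metres and radians):
At the end, for the whole second after the job is handed in: The long hitch pin hangs through the drawbar's eye: nose at least 60 mm below the eye's top face, axis within 17 mm of the hole's centre, upright within 10 degrees, underside of the collar within 8 mm of the eye's top face; the short pin is still in its hole (moved less than 20 mm) (horizontal distance between each of hitch_pin_nose, hitch_pin_collar and eye below 0.017 m and z of hitch_pin_nose in the frame of eye below -0.06 m and z of hitch_pin_collar in the frame of eye between -0.008 and 0.008 m and angle between hitch_pin_nose's own z axis and vertical below 0.18 rad and distance of short_pin_grip from where it was at the start of the episode below 0.02 m); the robot touches nothing.
It fails at once if the short pin is pulled out of its place (moved more than 30 mm) (distance of short_pin_grip from where it was at the start of the episode above 0.03 m).
It also fails if it takes over 38 s, if anything falls off the work surface, if the arm or the gripper's body presses on something with over 40 N, if the wrist force passes 120 N, or if a joint passes its speed limit or range.

## Robot

A 7-joint arm with a two-finger parallel gripper is mounted at the origin on a cart in front of the work surface, level with it; the furniture and walls round the work are solid. World frame = base frame: x ahead of the robot, y to its left, z up, the work surface at z = 0. Lengths are in mm, angles in rad, forces in N, time in s.
With the tool pointing down it reaches from about 425 to 875 mm from the base axis. Payload 9.9 kg.
Tool frame: the origin (TCP) lies at the very end of the fingers, on their centre line; the grasp point (between the pads) lies 19 mm behind it; z points along the fingers, y is the line along which they close (so a half turn about z gives the same grasp; the last joint's range is limited). The gripper opens to 85 mm and grips with 20 to 120 N. Pads are 22 mm wide; open, the fingers measure 114 mm over their backs; the gripper's body (76 mm by 85 mm) begins 54 mm behind the grasp point. The pads swing forward as they close: fully open they stand 13 mm farther back than shut.
Start: joints at [-1.351, 0.576, 0.025, 1.437, -0.015, 1.129, -0.057], TCP at [201.917, 644.094, 202.489] pointing down, gripper open.
Joint ranges: [-2.76, 2.76], [-0.34, 2.15], [-1.52, 1.57], [0.19, 2.46], [-1.09, 4.23], [0.17, 1.99], [-2.82, 2.82]. Speed limits (rad/s): [2.22, 2.22, 3.01, 3.01, 3.14, 3.14, 3.14].

## Interface

Orientations are given as a rotation vector (axis times angle).
In Python, from bench import * gives the robot as it stands.
- The arm moves only by the tool step_arm, never from a script. Its arguments are lists of equal length, an entry for each row: "dr": the turn, a rotation vector about the tool's x, y, z in units of 8 degrees (1.0 is 8 degrees), a list of three; "xyz": the shift along the tool's x, y, z in units of 60 mm (1.0 is 60 mm), a list of three; "gripper": the closure in counts, from 0 (fully open) to 255 (shut). A call has exactly 10 rows; each row shifts and turns the commanded pose from where the row before left it, along the tool's axes as they then stand; what a row does not reach is not made up. A row lasts 1/8 s, in which the tool goes at most 62.5 mm and 10.7 degrees, less where a joint would pass 70% of its speed; a pose out of reach is approached as far as the arm can. A call is refused whole if a number of a shift passes 1 or a number of a turn 1, either way. A call with a gripper value outside its range is refused whole. The fingers move at their own pace and stop on an object; the grip force is fixed at half the most. Time passes only in rows, so rows that do not move let the fingers close, or fill a call up. It gives the time, the measured TCP pose, the force, the opening and the grip force at its end, in the units of the state.
- read_state(): the state, without advancing time (a new reading comes with each control period).
- capture(name): name is "side" or "top" or "wrist"; returns the picture (384x512x3 uint8, red, green, blue); there is no depth.
- camera_params(name): a dict with "vertical_fov" (degrees; the focal length in pixels is half the picture's height over the tangent of half this angle, whatever the lens; pixels are square), "cx", "cy" (the principal point, pixels), "rvec" (rotation vector, rad) and "tvec" (3), from world to camera coordinates, as OpenCV has them; the wrist camera has in their place "hand_eye" (4x4, takes a point from camera to tool coordinates, whose origin is the TCP and whose axes are the flange's). Camera axes: x right, y down, z forward; pixel columns grow to the right and rows downward; lengths in mm; the calibration is good to about 2 mm. A picture is of the moment at which its call begins: read the wrist's pose just before it. camera_params takes no time and is no camera call.
- sign_off(): hands the job in; it is judged then, once.
Trained networks look in the newest picture that a camera, given by its name, has taken for a name from the list of things; names that differ only in an ending like _2 or _b are one class to them, and where a whole thing is asked for, a point or a joint stands for the part that bears it (a point fixed in the world has none). Each returns a list of dicts, best first, with "conf" (0 to 1); they miss things now and then, are a little off and sometimes report something else, mostly with a low value. They report only what shows in the picture. A call takes as long as a camera call. They do not tell look-alikes from the thing itself.
- search_frame(camera, label): "location" ([column, row] in pixels, amid what is visible of it).
- regions_of(camera, label): "mask" (384x512 bool, what is visible of it) and "location" ([column, row] in pixels, amid what is visible of it).
The state is a dict: "time": time; "joints": joint angles; "qd": joint speeds; "joint_efforts": joint torques, N m; "position": TCP position; "ee_rot": TCP orientation; "force": force on the tool from outside, world axes, zero at the start; "ft_torque": the same for the moment, N m; "finger_gap": finger opening in mm; "grip_force": force on a finger pad.
Only numpy, scipy, OpenCV 4.12 (cv2) and the standard library are available. Lean on these libraries where they do the work, as an engineer would, in place of code of your own. Each camera call takes 0.05 s, during which the arm holds its last target. There are 200 camera calls.

## Working session

There is one attempt and no reset: what is moved stays moved. The work goes in short steps, Python scripts to look and compute and a tool call to move; the robot and the scene stay as the last step left them, time stands still between calls to the robot, and variables do not carry over. Pictures are saved under pics/ and viewed, at most 10 in all, crops included, and the job is handed in when it is done.

Besides the shell and the picture viewer there is one more tool, called after "Request:" as name(argument=value, ...), one argument or row to a line, values as JSON. step_arm: Moves the arm, as the interface text tells. Its arguments: {"type":"object","properties":{"dr":{"type":"array"},"xyz":{"type":"array"},"gripper":{"type":"array"}},"required":["dr","xyz","gripper"]}

```bash
mkdir -p pics; cat > h.py <<'E'
from bench import *
import numpy as np, cv2
from scipy.spatial.transform import Rotation as R
def cam(n,st=None):
    p=camera_params(n); f=192/np.tan(np.radians(p["vertical_fov"])/2)
    K=np.array([[f,0,p["cx"]],[0,f,p["cy"]],[0,0,1]])
    if "hand_eye" in p:
        T=np.eye(4);T[:3,:3]=R.from_rotvec(st["ee_rot"]).as_matrix();T[:3,3]=st["position"]
        C=T@np.array(p["hand_eye"]); Rm=C[:3,:3].T; t=-Rm@C[:3,3]
    else: Rm=R.from_rotvec(np.ravel(p["rvec"])).as_matrix(); t=np.ravel(p["tvec"])
    return K,Rm,t,p
def onplane(c,px,z):
    K,Rm,t,_=c; o=-Rm.T@t; d=Rm.T@np.linalg.solve(K,[px[0],px[1],1]); return o+d*(z-o[2])/d[2]
def tri(cs,pxs):
    A=[];b=[]
    for c,px in zip(cs,pxs):
        K,Rm,t,_=c;o=-Rm.T@t;d=Rm.T@np.linalg.solve(K,[px[0],px[1],1]);d/=np.linalg.norm(d)
        P=np.eye(3)-np.outer(d,d);A.append(P);b.append(P@o)
    return np.linalg.lstsq(np.vstack(A),np.hstack(b),rcond=None)[0]
def proj(c,X):
    K,Rm,t,_=c;q=K@(Rm@np.array(X)+t);return q[:2]/q[2]
E
python3 - <<'E'
from h import *
st=read_state();print(st["time"],st["position"],st["ee_rot"],st["finger_gap"])
ims=[]
for n in("side","top"):
    im=capture(n);ims.append(im);c=cam(n);print(n,{k:v for k,v in c[3].items()}, 'pos',-c[1].T@c[2])
    for l in("hitch_pin_grip","short_pin_grip","eye","stand_top"):
        r=search_frame(n,l);print(l,[(np.round(x["location"]),round(x["conf"],2)) for x in r])
a=np.hstack([cv2.resize(i,(800,600)) for i in ims])
for n,i in zip("st",ims): cv2.imwrite(f"pics/{n}0.png",cv2.resize(i,(800,600),interpolation=cv2.INTER_CUBIC)[:,:,::-1])
print(read_state()["time"])
E
```

```text
0.0 [201.77019583 643.62257564 201.64996694] [-4.75268867e-01 -3.10528709e+00  2.52571883e-03] 85.32242285832798
side {'vertical_fov': 48.0981486181975, 'cx': 254.91857781261785, 'cy': 192.7544023617892, 'rvec': array([ 2.15935833, -0.64900845,  0.29135022]), 'tvec': array([-340.11227456,  392.47373231,  540.28710369])} pos [ 196.1410275  -343.10696436  636.73263825]
hitch_pin_grip [(array([184., 197.]), 0.91), (array([252., 191.]), 0.91), (array([286., 175.]), 0.58)]
short_pin_grip [(array([200., 223.]), 0.75)]
eye [(array([353., 235.]), 0.77), (array([182., 195.]), 0.38)]
stand_top [(array([202., 233.]), 0.57)]
top {'vertical_fov': 43.8626283662412, 'cx': 258.9679773859441, 'cy': 189.71452107627056, 'rvec': array([ 2.13251627, -2.0960112 ,  0.16911685]), 'tvec': array([226.95654929, 561.27347061, 845.12096251])} pos [393.33814508 213.7187036  938.28356306]
hitch_pin_grip [(array([237., 130.]), 0.81), (array([244., 176.]), 0.76), (array([222., 256.]), 0.75)]
short_pin_grip [(array([266., 258.]), 0.97)]
eye [(array([340., 125.]), 0.69), (array([268., 259.]), 0.46)]
stand_top [(array([243., 257.]), 0.78)]
0.5
```

View pics/s0.png

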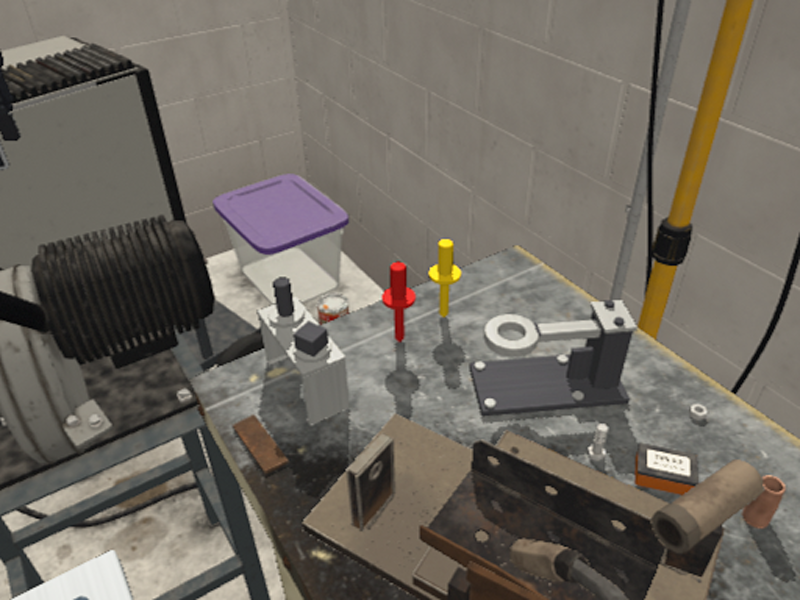

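View pics/t0.png

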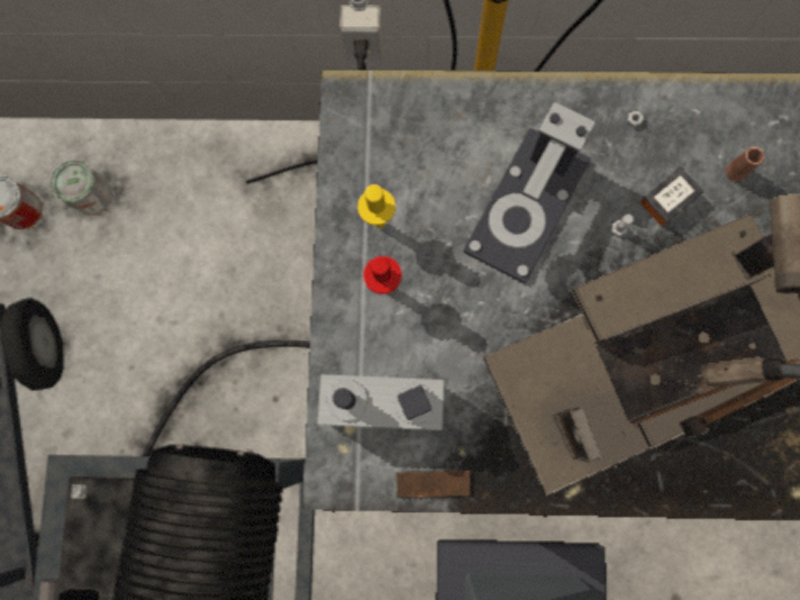

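The dark round grip is at top (222,256) and side (184,197). The other candidates are red, at top (244,176), and yellow, at top (237,130), so both are look-alikes. The short square head is at top (266,258). The dark tall round one in the stand fits the description. I'll confirm with a crop and work out positions.

```bash
python3 - <<'E'
from h import *
t=capture("top");m=regions_of("top","hitch_pin_grip");e=regions_of("top","eye");sp=regions_of("top","stand_top")
s=capture("side");ms=regions_of("side","hitch_pin_grip")
ct,cs=cam("top"),cam("side")
for n,c,L in(("top",ct,m),("side",cs,ms)):
  for r in L:
    ys,xs=np.nonzero(r["mask"]);print(n,r["conf"],np.round(r["location"],1),xs.min(),xs.max(),ys.min(),ys.max())
g=tri([ct,cs],[[r for r in m if abs(r["location"][0]-222)<10 and abs(r["location"][1]-256)<10][0]["location"],[r for r in ms if abs(r["location"][0]-184)<10][0]["location"]])
print("grip tri",g)
for lab,px,z in(("grip top px343,398",(343,397),145),("hole",(517,220),100),("post",(566,122),119),("sq",(414,402),114),("red",(380,268),120),("yel",(374,195),120),
 ("c1",(320,375),90),("c2",(445,380),90),("c3",(442,430),90),("c4",(318,424),90)):
  print(lab,np.round(onplane(ct,np.array(px)*.64,z)))
for l,L in(("eye",e),("stand",sp)):
  for r in L:
    if r["conf"]>.5:
      ys,xs=np.nonzero(r["mask"]);print(l,r["location"],xs.min(),xs.max(),ys.min(),ys.max(),cv2.minAreaRect(np.c_[xs,ys].astype(np.float32)))
a=cv2.resize(t[225:285,190:290],(500,300),interpolation=3);b=cv2.resize(s[165:275,150:240],(245,300),interpolation=3)
d=cv2.resize(t[100:180,290:380],(338,300),interpolation=3)
x=np.zeros((600,800,3),np.uint8);x[:300,:500]=a;x[:300,505:750]=b;x[300:,:338]=d
cv2.imwrite("pics/c1.png",x[:,:,::-1])
E
```

```text
top 0.86 [223.3 253.7] 208 234 244 268
top 0.77 [244.  175.9] 232 256 164 187
top 0.63 [236.8 131.4] 229 252 119 144
side 0.97 [182.4 195.2] 172 193 178 208
side 0.89 [255.1 187.5] 245 264 167 216
side 0.76 [288.2 177.4] 274 294 153 202
grip tri [431.48715714 295.35517397 110.01871398]
grip top px343,398 [431. 297. 145.]
hole [641. 107. 100.]
post [755.  51. 119.]
sq [429. 223. 114.]
red [577. 263. 120.]
yel [663. 272. 120.]
c1 [458. 330.  90.]
c2 [455. 188.  90.]
c3 [399. 191.  90.]
c4 [403. 330.  90.]
eye [342.2, 126.8] 297 378 67 179 ((341.063232421875, 121.19945526123047), (45.67003631591797, 112.416015625), 27.407573699951172)
stand [243.7, 254.9] 203 283 239 274 ((243.1614532470703, 256.33319091796875), (79.99220275878906, 33.57735824584961), 1.7899105548858643)
```

View pics/c1.png

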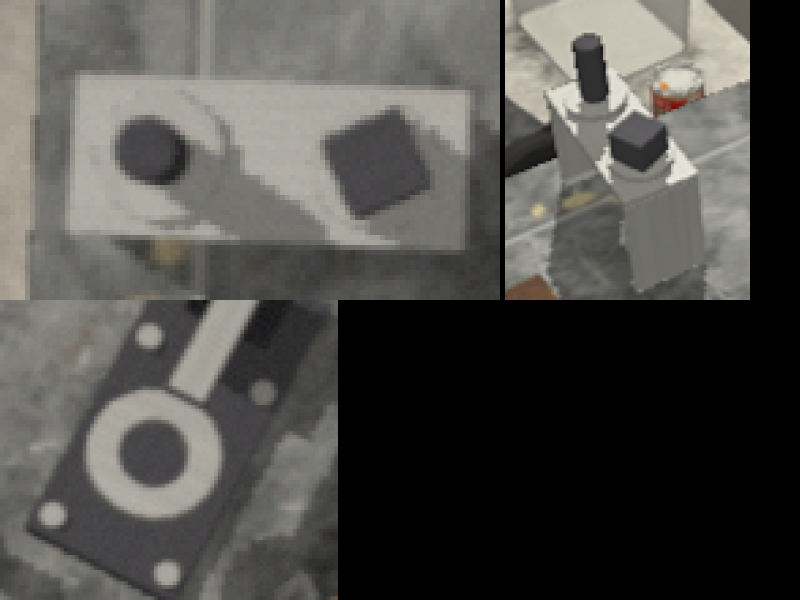

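Crop: the dark, tall, round grip stands in the left (+y) stand hole, with the square head in the other hole. That makes it the right pin. There is also a motor/compressor near the direct path, so I'll check its height first.

```bash
python3 - <<'E'
from h import *
ct,cs=cam("top"),cam("side")
for a,b in(((278,530),(195,290)),((275,450),(200,250)),((150,450),(130,222))):
  print(tri([ct,cs],[np.array(a)*.64,np.array(b)*.64]))
for X in([430,600,250],[300,470,220],[202,644,200],[430,450,250],[300,600,0]):print(X,proj(ct,X)/.64,proj(cs,X)/.64)
st=read_state();w=capture("wrist");c=cam("wrist",st);print(c[3]["hand_eye"],proj(c,[430,297,146]))
cv2.imwrite("pics/w0.png",w[:,:,::-1])
E
```

```text
[315.60785238 351.7015828  147.00584508]
[366.74627313 362.38426436 181.81853323]
[340.40334461 498.12086344 166.26216272]
[430, 600, 250] [  6.78982457 386.66868454] [181.93874812 119.20720644]
[300, 470, 220] [145.44170542 531.20148913] [120.36483254 200.95643272]
[202, 644, 200] [-38.46269384 632.53252224] [ 18.64106762 181.93709116]
[430, 450, 250] [166.67506388 389.58797813] [220.46907351 157.97144433]
[300, 600, 0] [105.81945539 506.01913587] [136.24573104 288.93538921]
[[-5.71954169e-04 -9.52333541e-01 -3.05058191e-01  7.90747389e+01]
 [ 9.99999700e-01 -3.85384153e-04 -6.71805410e-04 -3.49677657e-01]
 [ 5.22218233e-04 -3.05058484e-01  9.52333476e-01 -1.71350758e+02]
 [ 0.00000000e+00  0.00000000e+00  0.00000000e+00  1.00000000e+00]] [ -0.58391033 500.43198295]
```

View pics/w0.png

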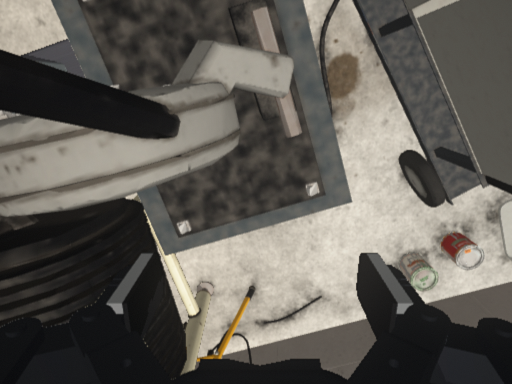

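The picture shows the motor (about 180 high) and a pipe below. I'll rise and turn first, then go over.

Request:
step_arm(
  dr=[
    [0,0,0.9],
    [0,0,0.9],
    [0,0,0.9],
    [0,0,0.9],
    [0,0,0.9],
    [0,0,0.9],
    [0,0,0.9],
    [0,0,0.9],
    [0,0,0.9],
    [0,0,0.9],
  ],
  xyz=[
    [0,0,-0.25],
    [0,0,-0.25],
    [0,0,-0.25],
    [0,0,-0.25],
    [0,0,-0.25],
    [0,0,-0.25],
    [0,0,-0.25],
    [0,0,-0.25],
    [0,0,-0.25],
    [0,0,-0.25],
  ],
  gripper=[0,0,0,0,0,0,0,0,0,0],
)

```text
time: 2.1
position: [201.8, 644.1, 353.0]
ee_rot: [-2.214, -2.228, 0.0]
force: [0.4, -0.7, 0.9]
finger_gap: 85.2
grip_force: 0.0
```

Request:
step_arm(
  dr=[
    [0,0,0],
    [0,0,0],
    [0,0,0],
    [0,0,0],
    [0,0,0],
    [0,0,0],
    [0,0,0],
    [0,0,0],
    [0,0,0],
    [0,0,0],
  ],
  xyz=[
    [-0.57,0.43,0],
    [-0.57,0.43,0],
    [-0.57,0.43,0],
    [-0.57,0.43,0],
    [-0.57,0.43,0],
    [-0.57,0.43,0],
    [-0.58,0.42,0],
    [-0.58,0.41,0],
    [-0.58,0.41,0],
    [-0.5,0,0],
  ],
  gripper=[0,0,0,0,0,0,0,0,0,0],
)

```text
time: 3.35
position: [436.2, 304.8, 352.5]
ee_rot: [2.212, 2.229, 0.0]
force: [-0.3, 0.0, 0.3]
finger_gap: 85.4
grip_force: 0.0
```

```bash
python3 - <<'E'
from h import *
st=read_state();print(st["position"],st["ee_rot"],st["time"])
w=capture("wrist");c=cam("wrist",st)
for X in([430,297,146],[430,297,96],[430,260,90]):print(X,proj(c,X))
for l in("hitch_pin_grip","stand_top","short_pin_grip"):
  for r in regions_of("wrist",l):
    ys,xs=np.nonzero(r["mask"]);print(l,r["conf"],r["location"],xs.min(),xs.max(),ys.min(),ys.max())
cv2.imwrite("pics/w1.png",w[:,:,::-1])
E
```

```text
[436.20261923 304.83682813 352.46096052] [2.21205895e+00 2.22931446e+00 2.56288557e-04] 3.35
[430, 297, 146] [254.74668819 161.6881447 ]
[430, 297, 96] [255.22682288 153.04662899]
[430, 260, 90] [255.18200353 179.41321516]
hitch_pin_grip 0.85 [373.5, 208.5] 349 401 173 239
hitch_pin_grip 0.78 [303.0, 128.3] 270 344 101 160
hitch_pin_grip 0.76 [254.6, 150.0] 238 271 134 168
stand_top 0.6 [251.9, 172.3] 233 277 119 227
short_pin_grip 0.83 [253.5, 207.3] 238 269 190 225
```

View pics/w1.png

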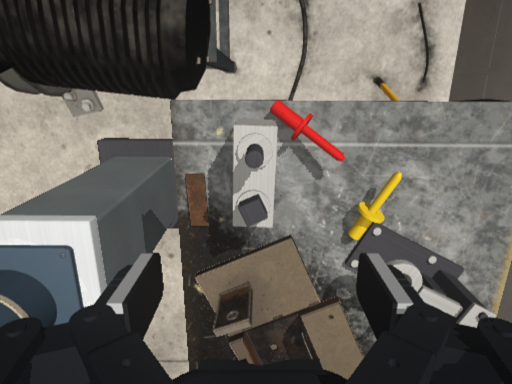

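The wrist view shows the dark grip at (255,158) and the square head at (253,207). The red and yellow pins now lie on the table; it looks like they toppled by themselves. I'll go down partway and look closer.

Request:
step_arm(
  dr=[
    [0,0,0],
    [0,0,0],
    [0,0,0],
    [0,0,0],
    [0,0,0],
    [0,0,0],
    [0,0,0],
    [0,0,0],
    [0,0,0],
    [0,0,0],
  ],
  xyz=[
    [-0.1,-0.1,0.5],
    [-0.03,0,0.5],
    [0,0,0.5],
    [0,0,0.5],
    [0,0,0.3],
    [0,0,0],
    [0,0,0],
    [0,0,0],
    [0,0,0],
    [0,0,0],
  ],
  gripper=[0,0,0,0,0,0,0,0,0,0],
)

```text
time: 4.8
position: [428.8, 299.1, 214.8]
ee_rot: [-2.21, -2.233, -0.001]
force: [-0.9, -0.6, -0.0]
finger_gap: 85.4
grip_force: 0.0
```

```bash
python3 - <<'E'
from h import *
st=read_state();print(st["position"],st["ee_rot"],st["time"])
w=capture("wrist");c=cam("wrist",st);t=capture("top")
for X in([430,297,146],[430,297,96],[430,260,90]):print(X,proj(c,X))
cv2.imwrite("pics/w2.png",np.vstack([cv2.resize(w,(400,300)),cv2.resize(t,(400,300))]).repeat(1,0)[:,:,::-1])
for l in("hitch_pin_grip",):
  for r in regions_of("wrist",l):
    ys,xs=np.nonzero(r["mask"]);print(l,r["conf"],r["location"],xs.min(),xs.max(),ys.min(),ys.max())
E
```

```text
[428.80617965 299.1149624  214.82321285] [-2.20988035e+00 -2.23286930e+00 -8.90196779e-04] 4.8
[430, 297, 146] [262.37158709 195.15442451]
[430, 297, 96] [261.88412615 177.46092766]
[430, 260, 90] [261.36615303 213.54942227]
hitch_pin_grip 0.95 [421.5, 240.9] 390 459 200 273
hitch_pin_grip 0.79 [326.6, 137.7] 282 382 103 184
hitch_pin_grip 0.63 [261.6, 173.5] 236 286 148 204
```

View pics/w2.png

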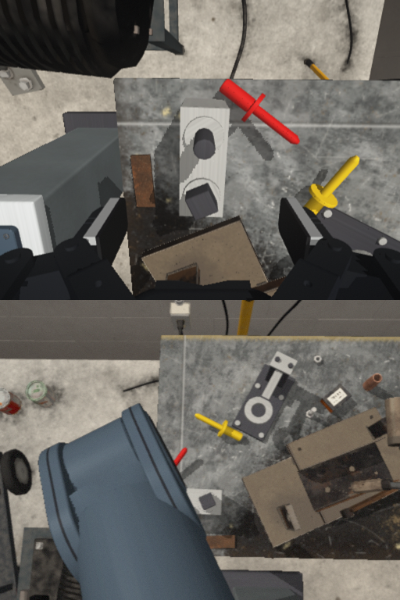

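Grip top is at about (261,190) in the wrist picture, in line with the fingers. I'll go down and grip.

Request:
step_arm(
  dr=[
    [0,0,0],
    [0,0,0],
    [0,0,0],
    [0,0,0],
    [0,0,0],
    [0,0,0],
    [0,0,0],
    [0,0,0],
    [0,0,0],
    [0,0,0],
  ],
  xyz=[
    [0,0.02,0.4],
    [0,0,0.4],
    [0,0,0.4],
    [0,0,0.3],
    [0,0,0.2],
    [0,0,0.1],
    [0,0,0],
    [0,0,0],
    [0,0,0],
    [0,0,0],
  ],
  gripper=[0,0,0,0,0,0,0,0,60,100],
)

```text
time: 6.2
position: [430.0, 299.2, 106.8]
ee_rot: [2.21, 2.233, 0.001]
force: [-0.4, -0.4, 0.1]
finger_gap: 52.8
grip_force: 0.0
```

Request:
step_arm(
  dr=[
    [0,0,0],
    [0,0,0],
    [0,0,0],
    [0,0,0],
    [0,0,0],
    [0,0,0],
    [0,0,0],
    [0,0,0],
    [0,0,0],
    [0,0,0],
  ],
  xyz=[
    [0,0,0],
    [0,0,0],
    [0,0,0],
    [0,0,0],
    [0,0,0],
    [0,0,0],
    [0,0,0],
    [0,0,0],
    [0,0,0],
    [0,0,0],
  ],
  gripper=[255,255,255,255,255,255,255,255,255,255],
)

```text
time: 7.45
position: [430.1, 299.1, 106.8]
ee_rot: [2.21, 2.233, 0.001]
force: [-1.0, 0.3, 5.3]
finger_gap: 19.0
grip_force: 58.5
```

Request:
step_arm(
  dr=[
    [0,0,0],
    [0,0,0],
    [0,0,0],
    [0,0,0],
    [0,0,0],
    [0,0,0],
    [0,0,0],
    [0,0,0],
    [0,0,0],
    [0,0,0],
  ],
  xyz=[
    [0,0,-0.1],
    [0,0,-0.2],
    [0,0,-0.3],
    [0,0,-0.4],
    [0,0,-0.4],
    [0,0,-0.4],
    [0,0,-0.3],
    [0,0,-0.2],
    [0,0,-0.1],
    [0,0,0],
  ],
  gripper=[255,255,255,255,255,255,255,255,255,255],
)

```text
time: 8.7
position: [429.9, 299.0, 250.5]
ee_rot: [2.21, 2.233, -0.0]
force: [1.1, -0.3, -2.0]
finger_gap: 18.9
grip_force: 58.8
```

```bash
python3 - <<'E'
from h import *
st=read_state();print(st["position"],st["ee_rot"],st["time"],st["finger_gap"],st["force"])
w=capture("wrist");s=capture("side");cs=cam("side")
p=st["position"]
print([np.round(proj(cs,p+np.array([0,0,z]))) for z in (19,0,-15,-89)])
print([np.round(proj(cam("wrist",st),p+np.array([0,0,z]))) for z in (19,0,-15,-89)])
u,v=map(int,proj(cs,p)); print(u,v)
y0=max(0,v-70);x0=u-80
a=cv2.resize(s[y0:y0+160,x0:x0+160],(600,600),interpolation=3)
b=cv2.resize(w[180:,150:370],(200,186))
x=np.zeros((600,800,3),np.uint8);x[:,:600]=a;x[:186,600:]=b;print(x0,y0)
cv2.imwrite("pics/s3.png",x[:,:,::-1])
E
```

```text
[429.85042766 299.02685738 250.50331187] [ 2.20984205e+00  2.23297342e+00 -3.39916033e-05] 8.7 18.94767737096782 [ 1.0531409  -0.28039413 -2.01871839]
[array([171., 123.]), array([172., 132.]), array([173., 140.]), array([179., 173.])]
[array([262., 247.]), array([261., 231.]), array([261., 220.]), array([261., 185.])]
172 132
92 62
```

View pics/s3.png

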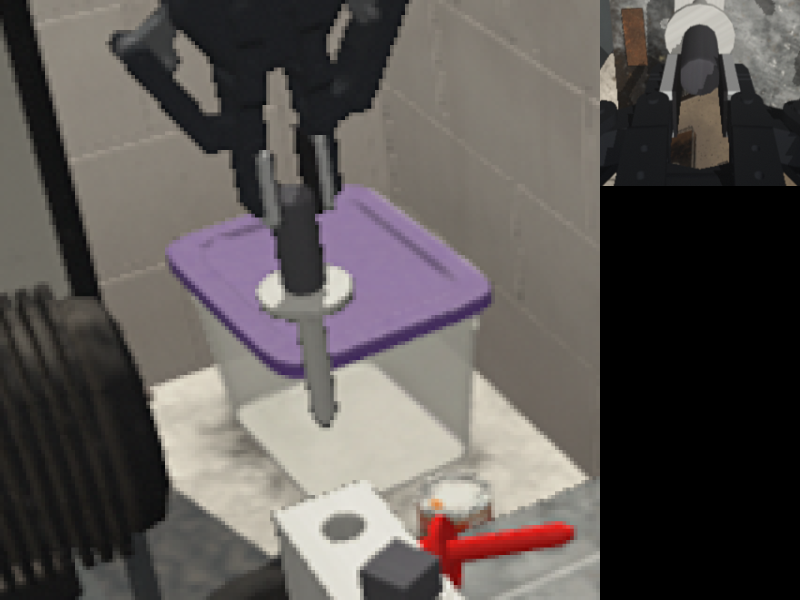

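The pin is held upright and the stand hole is empty; its nose at side (179,175) matches the grasp model within 5 mm. Carrying it most of the way to the eye.

Request:
step_arm(
  dr=[
    [0,0,0],
    [0,0,0],
    [0,0,0],
    [0,0,0],
    [0,0,0],
    [0,0,0],
    [0,0,0],
    [0,0,0],
    [0,0,0],
    [0,0,0],
  ],
  xyz=[
    [-0.1,0.15,0],
    [-0.25,0.35,0],
    [-0.3,0.45,0],
    [-0.3,0.45,0],
    [-0.3,0.45,0],
    [-0.3,0.45,0],
    [-0.2,0.3,0],
    [-0.1,0.15,0],
    [0,0,0],
    [0,0,0],
  ],
  gripper=[255,255,255,255,255,255,255,255,255,255],
)

```text
time: 10.05
position: [595.2, 190.8, 250.4]
ee_rot: [-2.208, -2.234, 0.0]
force: [-0.5, 0.1, -2.0]
finger_gap: 19.0
grip_force: 59.0
```

```bash
python3 - <<'E'
from h import *
st=read_state();print(st["position"],st["ee_rot"],st["time"],st["finger_gap"],st["force"])
w=capture("wrist");c=cam("wrist",st)
e=proj(c,[641,107,100]);print(e)
print(proj(c,[646,107,100]),proj(c,[641,112,100]))
for r in regions_of("wrist","eye"): print(r["conf"],r["location"])
x0=int(max(0,min(312,e[0]-100)));y0=int(max(0,min(234,e[1]-75)));print(x0,y0)
cv2.imwrite("pics/w4.png",cv2.resize(w[y0:y0+150,x0:x0+200],(800,600),interpolation=3)[:,:,::-1])
E
```

```text
[595.23618438 190.78069534 250.42315899] [-2.20784499e+00 -2.23363268e+00  1.76680387e-04] 10.05 19.01242530993853 [-0.48212534  0.05488294 -1.97081682]
[302.91408847 244.44876261]
[307.63763471 244.49769921] [303.15369493 240.15847694]
0.76 [352.4, 241.6]
202 169
```

View pics/w4.png

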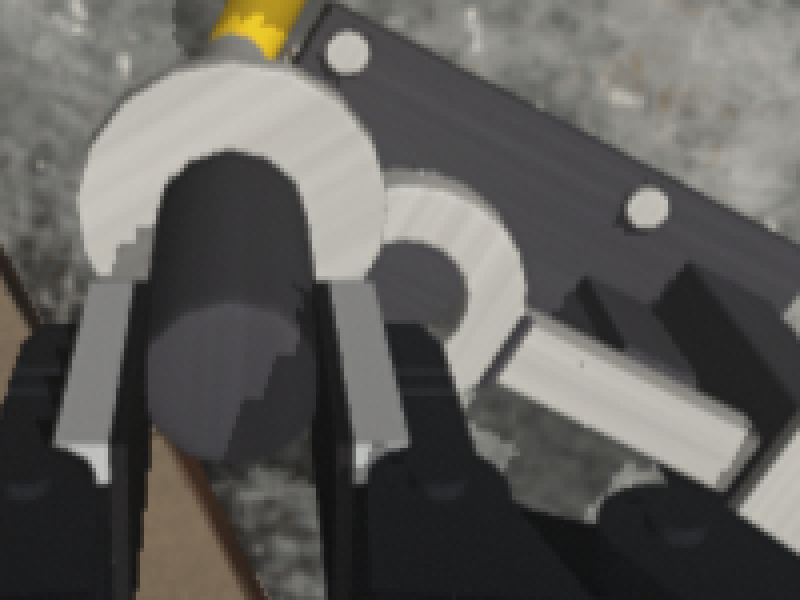

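The eye centre reads about (303,243) in the wrist picture, against (303,244) predicted, so it agrees within about 1 mm. The pin sits within 2 mm of the TCP line. Moving above the eye with the nose just over it.

Request:
step_arm(
  dr=[
    [0,0,0],
    [0,0,0],
    [0,0,0],
    [0,0,0],
    [0,0,0],
    [0,0,0],
    [0,0,0],
    [0,0,0],
    [0,0,0],
    [0,0,0],
  ],
  xyz=[
    [-0.2,0.12,0],
    [-0.4,0.21,0],
    [-0.4,0.22,0],
    [-0.3,0.16,0],
    [-0.12,0.06,0],
    [0,0,0.2],
    [0,0,0.3],
    [0,0,0.2],
    [0,0,0.05],
    [0,0,0],
  ],
  gripper=[255,255,255,255,255,255,255,255,255,255],
)

```text
time: 11.4
position: [643.1, 105.4, 205.5]
ee_rot: [2.209, 2.233, 0.0]
force: [-0.4, -0.1, -1.9]
finger_gap: 19.0
grip_force: 59.1
```

```bash
python3 - <<'E'
from h import *
st=read_state();print(st["position"],st["ee_rot"],st["time"],st["finger_gap"],st["force"])
s=capture("side");cs=cam("side");p=st["position"]
print(proj(cs,p+np.array([0,0,-92])),proj(cs,[641,107,100]))
u,v=map(int,proj(cs,[641,107,110]));x0,y0=u-60,v-60;print(x0,y0)
cv2.imwrite("pics/s5.png",cv2.resize(s[y0:y0+90,x0:x0+120],(800,600),interpolation=3)[:,:,::-1])
E
```

```text
[643.14965359 105.38148729 205.53500252] [2.20942700e+00 2.23335825e+00 6.19135131e-05] 11.4 18.98171511814554 [-0.36274803 -0.09018689 -1.93392755]
[329.39848055 206.15451722] [327.33067695 211.56386439]
267 147
```

View pics/s5.png

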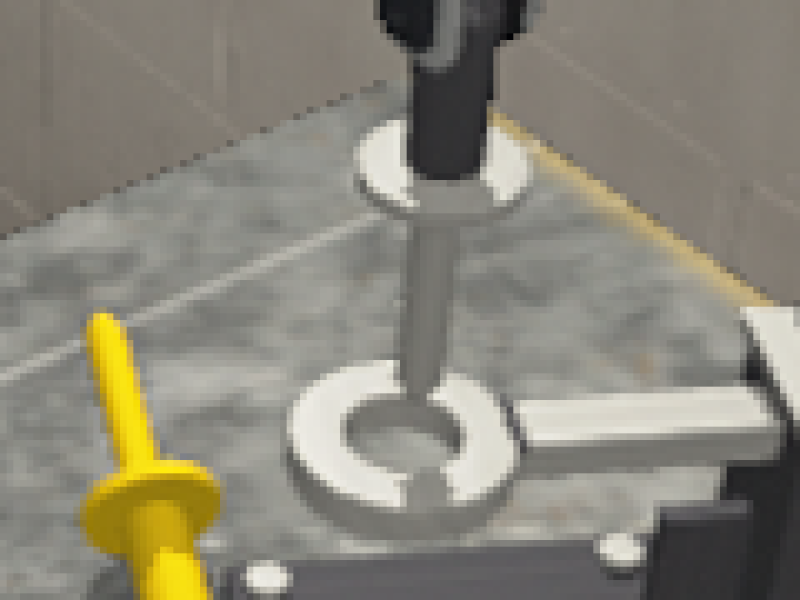

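The nose at (420,395) lines up with the hole centred at (403,437) in the crop, as predicted. I'll shift 2 mm and lower.

Request:
step_arm(
  dr=[
    [0,0,0],
    [0,0,0],
    [0,0,0],
    [0,0,0],
    [0,0,0],
    [0,0,0],
    [0,0,0],
    [0,0,0],
    [0,0,0],
    [0,0,0],
  ],
  xyz=[
    [0,-0.03,0],
    [0,0,0.15],
    [0,0,0.2],
    [0,0,0.2],
    [0,0,0.25],
    [0,0,0.25],
    [0,0,0.2],
    [0,0,0.1],
    [0,0,0.05],
    [0,0,0],
  ],
  gripper=[255,255,255,255,255,255,255,255,255,255],
)

```text
time: 12.7
position: [641.5, 105.0, 121.6]
ee_rot: [2.21, 2.233, 0.0]
force: [1.2, 0.3, -3.2]
finger_gap: 18.9
grip_force: 59.1
```

Request:
step_arm(
  dr=[
    [0,0,0],
    [0,0,0],
    [0,0,0],
    [0,0,0],
    [0,0,0],
    [0,0,0],
    [0,0,0],
    [0,0,0],
    [0,0,0],
    [0,0,0],
  ],
  xyz=[
    [0,0,0.03],
    [0,0,0.02],
    [0,0,0],
    [0,0,0],
    [0,0,0],
    [0,0,0],
    [0,0,0],
    [0,0,0],
    [0,0,0],
    [0,0,0],
  ],
  gripper=[255,255,255,220,160,100,40,0,0,0],
)

```text
time: 13.95
position: [641.3, 105.0, 118.5]
ee_rot: [-2.21, -2.233, 0.0]
force: [-0.0, -0.6, -0.3]
finger_gap: 85.5
grip_force: 0.0
```

Request:
step_arm(
  dr=[
    [0,0,0],
    [0,0,0],
    [0,0,0],
    [0,0,0],
    [0,0,0],
    [0,0,0],
    [0,0,0],
    [0,0,0],
    [0,0,0],
    [0,0,0],
  ],
  xyz=[
    [0,0,0],
    [0,0,0],
    [0,0,-0.1],
    [0,0,-0.3],
    [0,0,-0.5],
    [0,0,-0.5],
    [0,0,-0.5],
    [0,0,-0.3],
    [0,0,0],
    [0,0,0],
  ],
  gripper=[0,0,0,0,0,0,0,0,0,0],
)

```text
time: 15.2
position: [641.0, 105.0, 250.2]
ee_rot: [-2.21, -2.233, 0.001]
force: [-0.3, -0.2, -0.4]
finger_gap: 85.2
grip_force: 0.0
```

```bash
python3 - <<'E'
from h import *
s=capture("side");st=read_state();print(st["position"],st["finger_gap"],st["time"])
cv2.imwrite("pics/s6.png",cv2.resize(s[110:290,160:400],(800,600),interpolation=3)[:,:,::-1])
E
```

```text
[640.82075325 105.0726732  249.8358926 ] 85.72478231453404 15.25
```

View pics/s6.png

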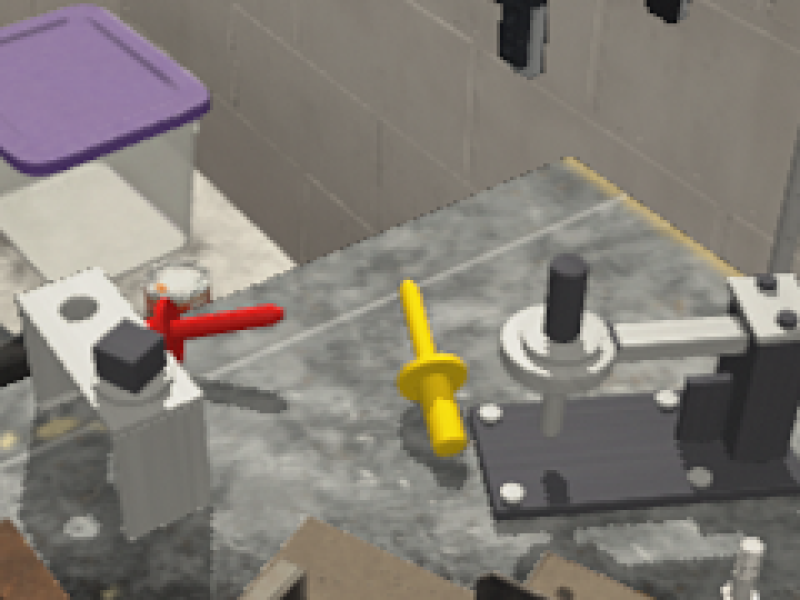

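The pin hangs through the eye: grip at (566,300), collar on the ring, shank visible below at (552,410). The short pin is still in the stand and the fingers are clear, so I'm handing in.

```bash
python3 -c "
from bench import *
print(sign_off())"
```

```text
the job is handed in; nothing more can be done
None
```

The long hitch pin hangs upright through the drawbar's eye with its collar on the ring, the short pin is still in the stand, the gripper is clear, and I handed the job in at about 15 s; sign-off returned no verdict.

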